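# Free a tenoned rail and show its tenon to the inspection camera

## Robot

A 6-joint arm with a two-finger parallel gripper is mounted at the origin on the work surface. World frame = base frame: x ahead of the robot, y to its left, z up, the work surface at z = 0. Lengths are in m, angles in rad, forces in N, time in s.
With the tool pointing down it reaches from about 0.35 to 0.975 m from the base axis. Payload 4.9 kg.
Tool frame: the origin (TCP) lies at the very end of the fingers, on their centre line; the grasp point (between the pads) lies 19 mm behind it; z points along the fingers, y is the direction in which the jaws open and shut (so a half turn about z gives the same grasp; the last joint's range is limited). The gripper opens to 85 mm and grips with 20 to 120 N. Pads are 22 mm wide; open, the fingers measure 114 mm over their backs; the gripper's body (76 mm by 85 mm) begins 54 mm behind the grasp point. The pads swing forward as they close: fully open they stand 13 mm farther back than shut.
Start: joints at [-1.419, 0.053, 1.613, -0, 1.476, -0.119], TCP at [0.167, -0.602, 0.231] pointing down, gripper open.
Joint ranges: [-3.01, 3.01], [-1.01, 2.22], [0.06, 2.58], [-1.02, 4.17], [0.09, 2.62], [-3.14, 3.14]. Speed limits (rad/s): [2.57, 2.57, 3.14, 3.14, 3.14, 3.14].

## Interface

Orientations are given as a unit quaternion [w, x, y, z].
In Python, from plant import state, grab_frame, camera_model, job_done, search_frame, masks_of, place_of gives the robot as it stands.
- The arm moves only by the tool drive_tool, never from a script. Its argument "series" is a list of rows, each a list of 2 entries, a list of its own where there are three numbers: the shift along the world's x, y, z in m, then the turn, a rotation vector about the world's x, y, z in degrees. A call has 1 to 8 rows; each row is the pose to reach, as a shift and turn from the pose commanded when the call began; what a row does not reach only later rows make up. A row lasts 1/10 s, in which the tool goes at most 50 mm and 8.59 degrees, less where a joint would pass 70% of its speed; a pose out of reach is approached as far as the arm can. A call with a gripper value outside its range is refused whole. "fingers" is the closure, from -1 (fully open) to 1 (shut), so that 0 is half open, set as the call begins (left out, the last holds). The fingers move at their own pace and stop on an object; the grip force is fixed at half the most. Time passes only in rows, so rows that repeat a pose let the fingers close. It gives the time, the measured TCP pose, the force and the opening at its end, in the units of the state.
- state(): the state, without advancing time (a new reading comes with each control period).
- grab_frame(name): name is "scene" or "top" or "wrist"; returns the picture (384x512x3 uint8, red, green, blue); there is no depth.
- camera_model(name): a dict with "fovy" (degrees; the focal length in pixels is half the picture's height over the tangent of half this angle, whatever the lens; pixels are square), "cx", "cy" (the principal point, pixels), "rvec" (rotation vector, rad) and "tvec" (3), from world to camera coordinates, as OpenCV has them. Camera axes: x right, y down, z forward; pixel columns grow to the right and rows downward; lengths in m; the calibration is good to about 2 mm. A picture is of the moment at which its call begins: read the wrist's pose just before it. camera_model takes no time and is no camera call; for the wrist camera it gives the pose at the moment of the call.
- job_done(): hands the job in, once; it reports no verdict.
Trained networks look in the newest picture that a camera, given by its name, has taken for a name from the list of things; names that differ only in an ending like _2 or _b are one class to them, and where a whole thing is asked for, a point or a joint stands for the part that bears it (a point fixed in the world has none). Each returns a list of dicts, best first, with "confidence" (0 to 1); they miss things now and then, are a little off and sometimes report something else, mostly with a low value. They report only what shows in the picture. A call takes as long as a camera call.
- search_frame(camera, name): "location" ([x, y, z] in m, in world coordinates, good to about 4 mm: the middle of the surface that is visible of it).
- masks_of(camera, name): "pixels" (384x512 bool, what is visible of it).
- place_of(camera, name): "location" ([x, y, z] in m, in world coordinates, good to about 4 mm: a listed point, or the origin of a listed thing).
The state is a dict: "time": time; "joint_pos": joint angles; "joint_vel": joint speeds; "joint_efforts": joint torques, N m; "tool_pos": TCP position; "tool_rot": TCP orientation; "contact_force": force on the tool from outside, world axes, zero at the start; "ft_torque": the same for the moment, N m; "gripper_width": opening from 0.0 (shut) to 1.0 (fully open).
Only numpy, scipy, OpenCV 4.12 (cv2) and the standard library are available. Lean on these libraries where they do the work, as an engineer would, in place of code of your own. Each camera call takes 0.05 s, during which the arm holds its last target.

## Task

The short wooden rail with the tenon is locked in the fixture: turn the black cam knob clockwise all the way so that the lipped steel jaw draws back off the rail, then lift the rail out. Hold it up in the air before the inspection camera, right way up as the camera sees it, with the end of the tenon facing the lens squarely, centred on the line of sight and 110 mm from the lens. Finish while holding it still there, not putting it down; leave the knob turned, and do not disturb the camera or the other things on the bench.

Things in the scene. Friction and masses are not known exactly. Their poses are not given: they have to be found in the camera images.
- rail_mid (a point): centre (half-way up) of the loose wooden rail, about 100 g: block 100 mm long (x), 32 wide (y), 44 high (z), plus a centred tenon on its +x end, 26 long, 12 thick (y), 30 high. Rail axes: +x to the tenon, z out of its top. It starts standing on the fixture, tenon away from the robot, the jaw's lip 10 mm over its rear end. Grasp it across y at its middle, free down to the board
- tenon_tip (a point): centre of the tenon's end face, 76 mm from rail_mid along the rail's +x; same axes
- fixture_top (a point): centre of the top face of the fixture's grey board (200 x 270 x 18 mm, fixed). The rail stands on it, centred, axes parallel, between four 12 mm high guide blocks that leave |x| below 28 mm free; an end stop 34 mm high stands 3 mm past the tenon. The steel jaw at the rail's rear end rises 60 mm above the board, its lip over the rail's top; it draws back in -x
- cam (a joint): angle of the cam knob (rad): 0 at the start = jaw closed on the rail; grows clockwise seen from above, to 1.4 at its stop. The jaw is geared to it: 11.4 mm back per rad, 16 mm in all; its lip clears the rail from about 0.9 rad. Light friction (0.06 N m); it stays where it is left
- cam_grip (a point): point on the upright axis of the black cam knob, at the height to grip it from above; it stands on the board, 100 mm right (-y) and 15 mm to the rear (-x) of its centre. Its bar grip, 46 mm long (x), 14 wide (y), 32 tall above a round flange, top 7 mm above this point, lies along the board's x at the start; these axes turn with it. Grip it across y
- lens (a point): centre of the camera's front glass: grey 38 mm box, 30 mm black barrel, on an arm; its post (14 mm thick, 416 high, foot 130 across) stands 70 mm behind and 110 mm to +y, at the table's far side; glass 260 to 360 mm high. It looks along its -x, towards the robot's side, dipping 30 degrees; z is up in its picture. Held as asked, the rail's axes are parallel to these and the tenon tip lies at x = -110 mm
- offcut: plain oblong wooden offcut without tenon, 85 x 32 x 44 mm, left of the fixture; origin under its centre; leave alone
- tape: paper tape ring lying flat, 84 mm across, 24 mm high, right of the fixture; origin under its centre; leave alone
- pencil: pencil lying on the left part of the fixture's board, 130 mm long, 8 mm thick; origin under its middle; leave alone
- spray: white spray can, 56 mm across, 190 mm tall, at the left of the table; origin under its centre; leave alone
- glue: white glue bottle, 54 mm across, 150 mm tall, at the right of the table; origin under its centre; leave alone
- driver: screwdriver lying at the left of the table; leave alone
- mallet: hammer lying at the right of the table; leave alone

How it is judged:
By the outcome, as a careful person would: the job done as asked, in the order asked, and still so for the second after the job is handed in, while the arm keeps its last pose, push and grip.
It also fails if it takes over 58 s, if anything falls off the work surface, if the arm or the gripper's body presses on something with over 40 N, if the wrist force passes 120 N, or if a joint passes its speed limit or range.

## Working session

There is one attempt and no reset: what is moved stays moved. The work goes in short steps, Python scripts to look and compute and a tool call to move; the robot and the scene stay as the last step left them, time stands still between calls to the robot, and variables do not carry over. Pictures are saved under pics/ and viewed, and the job is handed in when it is done.

Besides the shell and the picture viewer there is one more tool, called after "Request:" by a JSON object that holds its "method" and its "body", one argument or row to a line. drive_tool: Moves the arm, as the interface text tells. Its arguments: {"type":"object","properties":{"series":{"type":"array","items":{"type":"array"}},"fingers":{"type":"number"}},"required":["series"]}

```bash
mkdir -p pics; ls
python3 - <<'E'
from plant import *
import cv2,numpy as np
s=state();print({k:np.round(v,4) for k,v in s.items()})
for c in ["scene","top","wrist"]:
    m=camera_model(c);print(c,m)
    im=grab_frame(c);cv2.imwrite(f"pics/{c}0.png",im[:,:,::-1])
for c in ["scene","top"]:
  for n in ["fixture_top","cam_grip","rail_mid","tenon_tip","lens","pencil","offcut","tape","spray","glue"]:
    r=place_of(c,n)
    print(c,n,[(np.round(q['location'],4),round(q['confidence'],2)) for q in r[:2]])
print(state()['time'])
E
```

```text
pics
{'time': np.float64(0.0), 'joint_pos': array([-1.419 ,  0.0534,  1.6143, -0.    ,  1.476 , -0.119 ]), 'joint_vel': array([-0.0004,  0.0006,  0.0009, -0.0026, -0.0017, -0.0001]), 'joint_efforts': array([ 6.00000e-04, -3.93672e+01, -3.70182e+01, -0.00000e+00,
        6.80000e-03, -0.00000e+00]), 'tool_pos': array([ 0.1671, -0.6016,  0.2301]), 'tool_rot': array([-0.001 ,  0.9908,  0.135 , -0.    ]), 'contact_force': array([0.1035, 0.2087, 0.6943]), 'ft_torque': array([-0.0619, -0.0223,  0.0112]), 'gripper_width': np.float64(1.002)}
scene {'fovy': 55.156105938523105, 'cx': 258.92301286741275, 'cy': 187.33595485969107, 'rvec': array([ 0.91127368,  2.56875998, -0.98505484]), 'tvec': array([ 0.47211165, -0.14904522,  1.57800665])}
top {'fovy': 48.24080142207794, 'cx': 256.0705870441931, 'cy': 191.76838761452018, 'rvec': array([ 2.09159905, -2.12135655,  0.23229341]), 'tvec': array([-0.00367088,  0.64800637,  1.31579021])}
wrist {'fovy': 67.36619638775548, 'cx': 248.6718806771832, 'cy': 191.4942663845892, 'rvec': array([-2.29534147,  1.74511035,  0.27566518]), 'tvec': array([-0.62359736
[... 585 characters left out ...]
08]), 0.61)]
scene glue [(array([0.5694, 0.0129, 0.0149]), 0.23)]
top fixture_top [(array([ 0.5415, -0.0886,  0.02  ]), 0.86)]
top cam_grip [(array([ 6.513e-01, -4.359e-01,  6.000e-04]), 0.64), (array([ 0.4963, -0.1828,  0.059 ]), 0.63)]
top rail_mid [(array([0.5707, 0.0173, 0.0193]), 0.64), (array([ 0.5433, -0.0879,  0.0458]), 0.61)]
top tenon_tip []
top lens [(array([ 0.7951, -0.0518,  0.2889]), 0.97), (array([ 0.5404, -0.0867,  0.0208]), 0.45)]
top pencil [(array([0.5734, 0.018 , 0.0199]), 0.53)]
top offcut [(array([ 5.652e-01,  1.116e-01, -1.000e-04]), 0.86)]
top tape []
top spray [(array([6.584e-01, 4.193e-01, 6.000e-04]), 0.68)]
top glue [(array([ 0.649 , -0.4345,  0.0009]), 0.6)]
1.15
```

View pics/scene0.png

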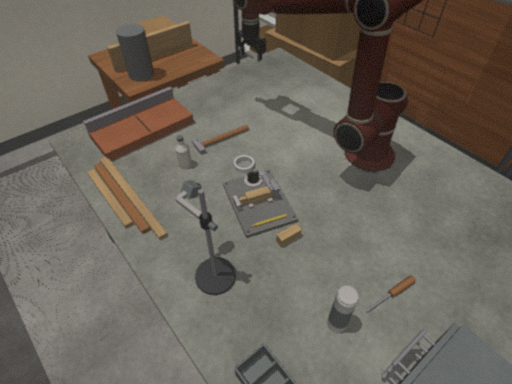

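View pics/top0.png

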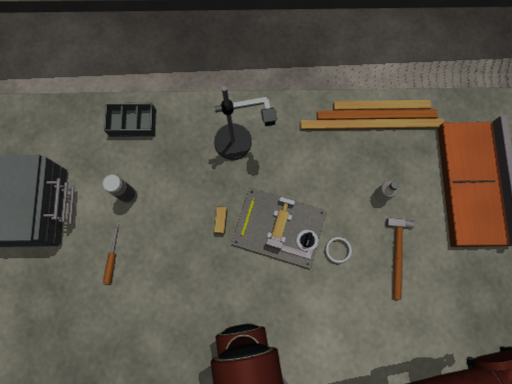

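View pics/wrist0.png

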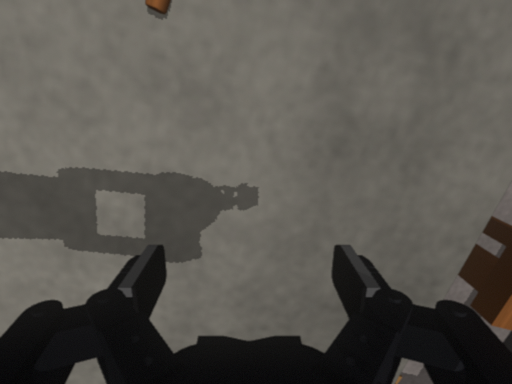

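```bash
cat > h.py <<'E'
from plant import *
import cv2,numpy as np
from scipy.spatial.transform import Rotation as R
def K(m):
    f=192/np.tan(np.radians(m['fovy']/2));return np.array([[f,0,m['cx']],[0,f,m['cy']],[0,0,1]])
def proj(m,P):
    return cv2.projectPoints(np.array(P,float).reshape(-1,1,3),m['rvec'],m['tvec'],K(m),None)[0].reshape(-1,2)
def ray(m,uv,z):
    Rm=cv2.Rodrigues(m['rvec'])[0];c=-Rm.T@m['tvec']
    d=Rm.T@np.linalg.inv(K(m))@np.array([uv[0],uv[1],1.])
    return c+d*(z-c[2])/d[2]
E
python3 - <<'E'
from h import *
for c,(x0,x1,y0,y1) in {"top":(200,370,80,280),"scene":(160,310,140,300)}.items():
    im=cv2.imread(f"pics/{c}0.png")[y0:y1,x0:x1]
    cv2.imwrite(f"pics/{c}0z.png",cv2.resize(im,None,fx=3.7 if c=="scene" else 3,fy=3.7 if c=="scene" else 3,interpolation=cv2.INTER_CUBIC))
E
```

```text
(no output)
```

View pics/top0z.png

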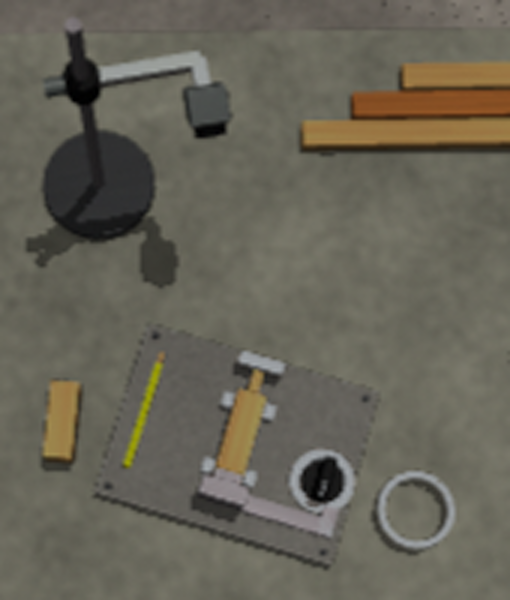

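View pics/scene0z.png

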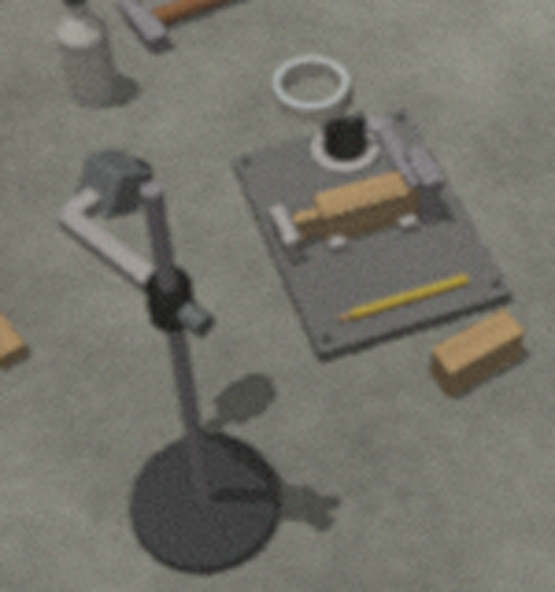

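Run:
```python
from h import *
m=camera_model("top");s=camera_model("scene")
q=np.array([[152,323],[380,392],[329,568],[95,494]])/3+[200,80]
W=np.array([ray(m,p,.018) for p in q]);print(W.round(4),W.mean(0))
for i,j in((3,0),(2,1),(1,0),(2,3)):
    d=W[j]-W[i];a=np.degrees(np.arctan2(d[1],d[0]));print(np.linalg.norm(d),a if i!=1 and (i,j)!=(2,3) else a-90)
q=np.array([[236,160],[325,360],[512,297],[402,113]])/3.7+[160,140]
W=np.array([ray(s,p,.018) for p in q]);print(W.round(4),W.mean(0))
for i,j in((2,1),(3,0),(0,1),(3,2)):
    d=W[j]-W[i];a=np.degrees(np.arctan2(d[1],d[0]));print(np.linalg.norm(d),a)
f1=ray(m,(233,141.7),.012);f2=ray(s,(215.7,275.7),.012);print(f1,f2)
# foot by ellipse mask
L=np.array([.7957,-.051])
for f in(f1,f2):
    d=f[:2]-L;print(np.linalg.norm(d),np.degrees(np.arctan2(d[1],d[0])-np.arctan2(110,70)))
# arrange pole tops: vertical?
for p in [(76,22)]: print(ray(m,np.array(p)/3+[200,80],.416))
print(ray(s,np.array([152,190])/3.7+[160,140],.416))
```

```text
[[ 0.6741  0.005   0.018 ]
 [ 0.5919 -0.247   0.018 ]
 [ 0.4005 -0.1825  0.018 ]
 [ 0.4836  0.0694  0.018 ]] [ 0.53751849 -0.08878232  0.018     ]
0.2010907602508601 -18.655731905477968
0.20196817200325468 -18.620646337616527
0.2650791927429494 -18.055397759135488
0.26519512561347175 -18.245225529891513
[[ 0.5968 -0.2315  0.018 ]
 [ 0.6793  0.0265  0.018 ]
 [ 0.4943  0.0826  0.018 ]
 [ 0.4161 -0.1747  0.018 ]] [ 0.54663999 -0.07427847  0.018     ]
0.1933323014035708 -16.86399265952265
0.18934069615736812 -17.44461323484262
0.27083832411293546 72.25010943901934
0.2688873180800659 73.09633872532393
[0.83983558 0.06444205 0.012     ] [0.84677859 0.07442429 0.012     ]
0.12359132782575373 11.548434335803712
0.135426269706965 10.312758230830292
[0.84498289 0.06261108 0.416     ]
[0.84607258 0.07226634 0.416     ]
```

Run:
```python
from h import *
m=camera_model("wrist");s=state()
Rm=cv2.Rodrigues(m['rvec'])[0];c=-Rm.T@m['tvec']
q=s['tool_rot'];T=R.from_quat([q[1],q[2],q[3],q[0]])
print("cam in tool",T.inv().apply(c-s['tool_pos']),"cam axes in tool\n",(T.inv().as_matrix()@Rm.T).round(3),T.as_matrix().round(3))
```

```text
cam in tool [ 0.0788853  -0.00016206 -0.14249797] cam axes in tool
 [[-0.    -0.952 -0.305]
 [ 1.    -0.    -0.001]
 [ 0.001 -0.305  0.952]] [[ 0.964  0.267  0.   ]
 [ 0.267 -0.964 -0.   ]
 [ 0.     0.    -1.   ]]
```

Request:
{"method": "drive_tool", "body": {
  "series": [
    [[0.22,0.28,-0.02],[0,0,68]],
    [[0.22,0.28,-0.02],[0,0,68]],
    [[0.22,0.28,-0.02],[0,0,68]],
    [[0.22,0.28,-0.02],[0,0,68]],
    [[0.22,0.28,-0.02],[0,0,68]],
    [[0.22,0.28,-0.02],[0,0,68]],
    [[0.22,0.28,-0.02],[0,0,68]],
    [[0.22,0.28,-0.02],[0,0,68]]
  ]
}}

```text
time: 1.95
tool_pos: [0.3894, -0.3183, 0.211]
tool_rot: [-0.0, 0.742, 0.67, 0.001]
contact_force: [-0.3, -1.3, -0.5]
gripper_width: 1.0
```

Request:
{"method": "drive_tool", "body": {
  "series": [
    [[0.1,0.148,-0.01],[0,0,68]],
    [[0.1,0.148,-0.01],[0,0,68]],
    [[0.1,0.148,-0.01],[0,0,68]],
    [[0.1,0.148,-0.01],[0,0,78]],
    [[0.1,0.148,-0.01],[0,0,78]],
    [[0.1,0.148,-0.01],[0,0,78]],
    [[0.1,0.148,-0.01],[0,0,78]],
    [[0.1,0.148,-0.01],[0,0,78]]
  ]
}}

```text
time: 2.75
tool_pos: [0.4873, -0.174, 0.2014]
tool_rot: [0.0, 0.236, 0.972, -0.0]
contact_force: [0.6, 0.0, -0.9]
gripper_width: 1.004
```

Request:
{"method": "drive_tool", "body": {
  "series": [
    [[0,0,0],[0,0,10]],
    [[0,0,0],[0,0,10]],
    [[0,0,0],[0,0,10]]
  ]
}}

```text
time: 3.05
tool_pos: [0.4872, -0.1742, 0.2014]
tool_rot: [0.0, 0.155, 0.988, 0.0]
contact_force: [0.0, -0.5, 0.2]
gripper_width: 1.001
```

Run:
```python
from h import *
s=state();print(s['time'],s['tool_pos'],s['joint_pos'].round(3))
q=s['tool_rot'];T=R.from_quat([q[1],q[2],q[3],q[0]]).as_matrix();print("yaw",np.degrees(np.arctan2(T[1,0],T[0,0])))
m=camera_model("wrist");im=grab_frame("wrist");cv2.imwrite("pics/w1.png",im[:,:,::-1])
np.savez("w1.npz",rvec=m['rvec'],tvec=m['tvec'])
for n in ["cam_grip","rail_mid","fixture_top","tenon_tip","lens","pencil"]:
    print(n,[(np.round(q['location'],4),round(q['confidence'],2)) for q in place_of("wrist",n)[:2]])
```

```text
3.05 [ 0.48718379 -0.17420618  0.20136056] [-0.487 -0.188  1.892  0.     1.437 -1.746]
yaw 162.13485566399618
cam_grip [(array([ 0.4919, -0.1741,  0.0536]), 0.64)]
rail_mid [(array([ 0.5443, -0.0861,  0.0379]), 0.74)]
fixture_top [(array([ 0.54  , -0.0846,  0.0147]), 0.87)]
tenon_tip [(array([ 0.6111, -0.1061,  0.042 ]), 0.8)]
lens [(array([ 0.4904, -0.1736,  0.0542]), 0.37)]
pencil [(array([0.5738, 0.015 , 0.0194]), 0.89)]
```

View pics/w1.png

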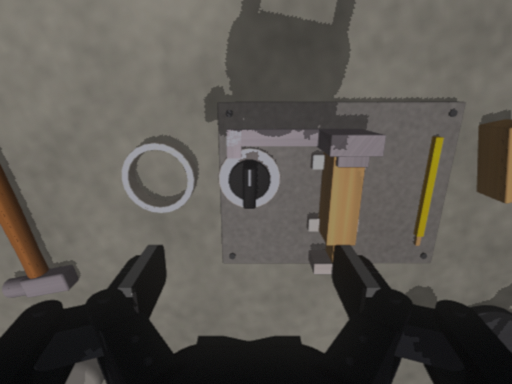

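Run:
```python
from h import *
im=cv2.imread("pics/w1.png")[90:280,205:475]
cv2.imwrite("pics/w1z.png",cv2.resize(im,None,fx=2.9,fy=2.9,interpolation=cv2.INTER_CUBIC))
```

```text
(no output)
```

View pics/w1z.png

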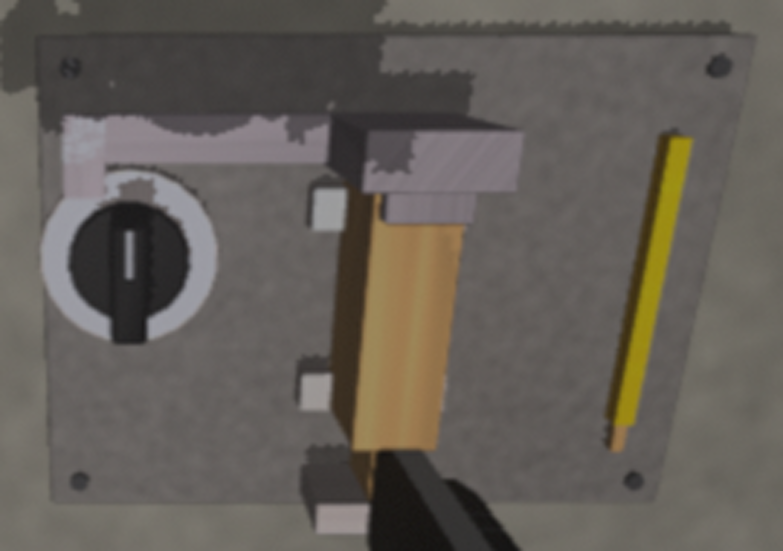

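Run:
```python
from h import *
from scipy.optimize import least_squares
z=np.load("w1.npz");m=dict(camera_model("wrist"));m['rvec']=z['rvec'];m['tvec']=z['tvec']
p=lambda a:np.array(a)/2.9+[205,90]
q=p([[37,35],[754,35],[657,502],[51,502]])
B=np.array([[-.1,-.135],[-.1,.135],[.1,.135],[.1,-.135]])
def W(t):
    c,s=np.cos(t[2]),np.sin(t[2]);return np.c_[B@np.array([[c,-s],[s,c]]).T+t[:2],np.full(4,t[3])]
f=lambda t:(proj(m,W(t))-q).ravel()
r=least_squares(lambda t:f(np.r_[t,.018]),[.54,-.088,-.31]);print(r.x,np.degrees(r.x[2]),r.fun.round(2))
# combine with top
mt=camera_model("top");qt=np.array([[95,494],[152,323],[380,392],[329,568]])/3+[200,80]
B=np.array([[-.1,.135],[.1,.135],[.1,-.135],[-.1,-.135]])
r2=least_squares(lambda t:(proj(mt,W(np.r_[t,.018]))-qt).ravel(),[.54,-.088,-.31]);print(r2.x,np.degrees(r2.x[2]),r2.fun.round(2))
t=r.x;c,s=np.cos(t[2]),np.sin(t[2]);Rz=np.array([[c,-s],[s,c]])
print("knob",t[:2]+Rz@[-.015,-.1]," mark",ray(m,p((129,255)),.065),"barends",ray(m,p((129,343)),.065),ray(m,p((131,210)),.065))
# rail top quad at z=.062 : front edge corners
for u in [(352,449),(437,449),(463,227)]: 
    w=ray(m,p(u),.062);print("rail",Rz.T@(w[:2]-t[:2]))
```

```text
[ 0.54202629 -0.08547661 -0.3106533 ] -17.799122768406296 [-1.01 -0.11  1.67 -0.53 -0.43  0.52 -0.35  0.89]
[ 0.53755493 -0.08870947 -0.31984283] -18.325644455034503 [-0.47 -0.46 -0.89 -0.23  0.42  0.55  0.9   0.1 ]
knob [ 0.4971762  -0.17610481]  mark [ 0.48512023 -0.1720675   0.065     ] barends [ 0.51608773 -0.18203485  0.065     ] [ 0.4702775  -0.16657661  0.065     ]
rail [ 0.04888865 -0.01584911]
rail [0.04895023 0.01619152]
rail [-0.03670989  0.01558271]
```

Request:
{"method": "drive_tool", "body": {
  "series": [
    [[0.008,-0.001,-0.045],[0,0,0]],
    [[0.008,-0.001,-0.09],[0,0,0]],
    [[0.008,-0.001,-0.13],[0,0,0]],
    [[0.008,-0.001,-0.15],[0,0,0]],
    [[0.008,-0.001,-0.162],[0,0,0]],
    [[0.008,-0.001,-0.162],[0,0,0]]
  ],
  "fingers": -0.2
}}

```text
time: 4.0
tool_pos: [0.4941, -0.1747, 0.0377]
tool_rot: [-0.002, 0.154, 0.988, 0.001]
contact_force: [-0.4, 0.6, -0.3]
gripper_width: 0.6
```

Run:
```python
from h import *
im=grab_frame("wrist");cv2.imwrite("pics/w2.png",im[:,:,::-1])
```

```text
(no output)
```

View pics/w2.png

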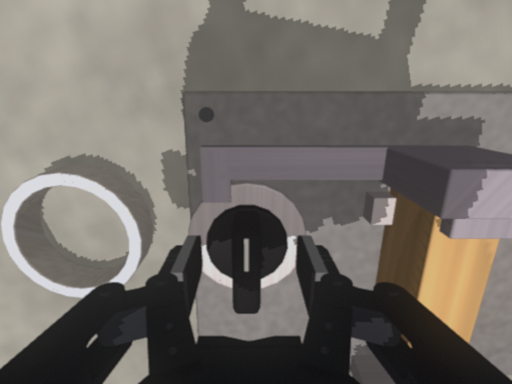

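Request:
{"method": "drive_tool", "body": {
  "series": [
    [[0,0,0],[0,0,0]],
    [[0,0,0],[0,0,0]],
    [[0,0,0],[0,0,0]],
    [[0,0,0],[0,0,0]],
    [[0,0,0],[0,0,0]]
  ],
  "fingers": 1
}}

```text
time: 4.55
tool_pos: [0.4962, -0.1765, 0.0413]
tool_rot: [0.001, 0.154, 0.988, -0.001]
contact_force: [-2.3, -2.6, 6.7]
gripper_width: 0.152
```

Request:
{"method": "drive_tool", "body": {
  "series": [
    [[0.001,-0.001,0.001],[0,0,-7]],
    [[0.001,-0.001,0.001],[0,0,-14]],
    [[0.001,-0.001,0.001],[0,0,-21]],
    [[0.001,-0.001,0.001],[0,0,-28]],
    [[0.001,-0.001,0.001],[0,0,-35]],
    [[0.001,-0.001,0.001],[0,0,-42]]
  ]
}}

```text
time: 5.15
tool_pos: [0.4963, -0.1766, 0.0413]
tool_rot: [0.0, 0.5, 0.866, -0.0]
contact_force: [-3.2, -0.9, 4.5]
gripper_width: 0.15
```

Request:
{"method": "drive_tool", "body": {
  "series": [
    [[0,0,0],[0,0,-7]],
    [[0,0,0],[0,0,-14]],
    [[0,0,0],[0,0,-21]],
    [[0,0,0],[0,0,-28]],
    [[0,0,0],[0,0,-34]],
    [[0,0,0],[0,0,-37]],
    [[0,0,0],[0,0,-39]],
    [[0,0,0],[0,0,-39]]
  ]
}}

```text
time: 5.95
tool_pos: [0.4963, -0.1766, 0.0413]
tool_rot: [0.0, 0.758, 0.652, -0.0]
contact_force: [-4.2, -0.7, 6.0]
gripper_width: 0.15
```

Run:
```python
from h import *
s=state();print(s['joint_pos'].round(3),s['contact_force'],s['ft_torque'])
q=s['tool_rot'];T=R.from_quat([q[1],q[2],q[3],q[0]]).as_matrix();print("yaw",np.degrees(np.arctan2(T[1,0],T[0,0])))
im=grab_frame("wrist");cv2.imwrite("pics/w3.png",im[:,:,::-1])
```

```text
[-4.830e-01  2.000e-02  1.985e+00 -1.000e-03  1.136e+00 -3.320e-01] [-4.19281834 -0.73561615  5.97438733] [-0.19759634  0.57025589  0.41781961]
yaw 81.37219546172122
```

View pics/w3.png

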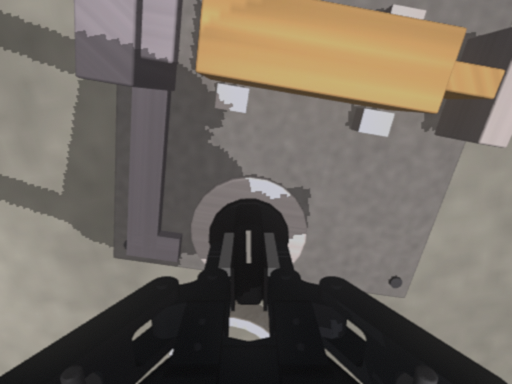

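Request:
{"method": "drive_tool", "body": {
  "series": [
    [[0,0,0],[0,0,-2]],
    [[0,0,0],[0,0,-3]],
    [[0,0,0],[0,0,-3]]
  ]
}}

```text
time: 6.3
tool_pos: [0.4963, -0.1766, 0.0413]
tool_rot: [0.001, 0.774, 0.634, -0.001]
contact_force: [-4.1, -0.0, 4.9]
gripper_width: 0.152
```

Run:
```python
from h import *
s=state();print(s['joint_pos'].round(3),s['contact_force'],s['ft_torque'])
q=s['tool_rot'];T=R.from_quat([q[1],q[2],q[3],q[0]]).as_matrix();print("yaw",np.degrees(np.arctan2(T[1,0],T[0,0])))
```

```text
[-0.482  0.02   1.985 -0.002  1.136 -0.283] [-4.06363904 -0.04141689  4.90109656] [-0.09700863  0.59095447  1.71310856]
yaw 78.62831035395337
```

Request:
{"method": "drive_tool", "body": {
  "series": [
    [[0,0,0],[0,0,0]],
    [[0,0,0],[0,0,0]],
    [[0,0,0],[0,0,0]],
    [[0,0,0.02],[0,0,0]],
    [[0,0,0.06],[0,0,0]],
    [[0,0,0.105],[0,0,0]],
    [[0,0,0.105],[0,0,0]]
  ],
  "fingers": -0.2
}}

```text
time: 7.0
tool_pos: [0.5004, -0.1782, 0.1531]
tool_rot: [0.006, 0.776, 0.631, 0.003]
contact_force: [1.6, 0.1, 0.7]
gripper_width: 0.602
```

Request:
{"method": "drive_tool", "body": {
  "series": [
    [[0.02,0.045,0.03],[0,0,68]],
    [[0.041,0.092,0.03],[0,0,68]],
    [[0.041,0.092,0.03],[0,0,68]],
    [[0.041,0.092,0.03],[0,0,83]],
    [[0.041,0.092,0.03],[0,0,83]],
    [[0.041,0.092,0.03],[0,0,83]],
    [[0.041,0.092,0.03],[0,0,83]],
    [[0.041,0.092,0.03],[0,0,83]]
  ],
  "fingers": -1
}}

```text
time: 7.8
tool_pos: [0.5371, -0.084, 0.1747]
tool_rot: [-0.0, 0.281, 0.96, 0.0]
contact_force: [-0.8, -0.4, 0.7]
gripper_width: 0.999
```

Request:
{"method": "drive_tool", "body": {
  "series": [
    [[0,0,0],[0,0,14.5]],
    [[0,0,0],[0,0,14.5]],
    [[0,0,0],[0,0,14.5]]
  ]
}}

```text
time: 8.1
tool_pos: [0.5371, -0.084, 0.1747]
tool_rot: [-0.0, 0.161, 0.987, 0.0]
contact_force: [0.6, 1.4, -0.0]
gripper_width: 1.0
```

Run:
```python
from h import *
s=state();print(s['time'],s['tool_pos'],s['joint_pos'].round(3))
q=s['tool_rot'];T=R.from_quat([q[1],q[2],q[3],q[0]]).as_matrix();print(T.round(3),"yaw",np.degrees(np.arctan2(T[1,0],T[0,0])))
m=camera_model("wrist");im=grab_frame("wrist");cv2.imwrite("pics/w4.png",im[:,:,::-1])
np.savez("w4.npz",rvec=m['rvec'],tvec=m['tvec'])
```

```text
8.1 [ 0.53706859 -0.08402101  0.17470825] [-2.920e-01 -1.000e-01  1.859e+00  1.000e-03  1.383e+00 -1.540e+00]
[[-0.948  0.317 -0.   ]
 [ 0.317  0.948  0.001]
 [ 0.001  0.    -1.   ]] yaw 161.49615986244683
```

View pics/w4.png

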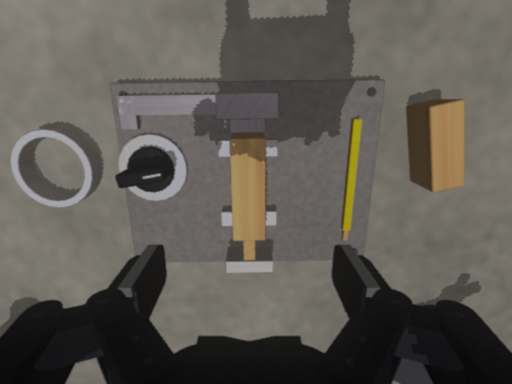

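Run:
```python
from h import *
from scipy.optimize import least_squares
im=cv2.imread("pics/w4.png")[85:280,190:320]
cv2.imwrite("pics/w4z.png",cv2.resize(im,None,fx=3,fy=3,interpolation=cv2.INTER_CUBIC))
z=np.load("w4.npz");m=dict(camera_model("wrist"));m['rvec']=z['rvec'];m['tvec']=z['tvec']
q=np.array([[111,82],[384,81],[365,262],[136,264]],float)
B=np.array([[-.1,-.135],[-.1,.135],[.1,.135],[.1,-.135]])
def W(t):
    c,s=np.cos(t[2]),np.sin(t[2]);return np.c_[B@np.array([[c,-s],[s,c]]).T+t[:2],np.full(4,.018)]
r=least_squares(lambda t:(proj(m,W(t))-q).ravel(),[.54,-.088,-.31]);print(r.x,np.degrees(r.x[2]),r.fun.round(2))
for u in [(232,241),(266,240)]:print(ray(m,u,.062))
```

```text
[ 0.54339374 -0.0851464  -0.31418422] -18.001429892032622 [-1.68  1.48  2.91 -0.24 -1.27 -0.51 -0.22 -0.53]
[ 0.58434286 -0.11651185  0.062     ]
[ 0.59395818 -0.08444358  0.062     ]
```

View pics/w4z.png

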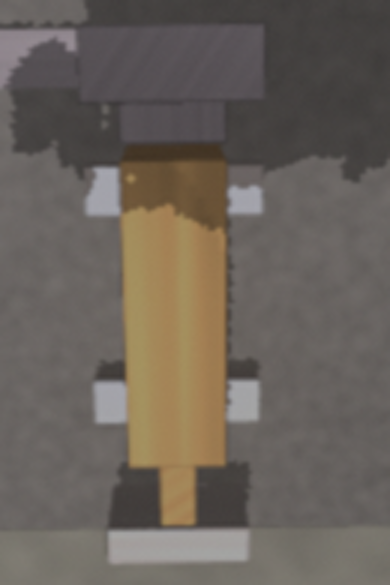

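Request:
{"method": "drive_tool", "body": {
  "series": [
    [[0.0045,-0.0013,-0.04],[0,0,0.6]],
    [[0.0045,-0.0013,-0.08],[0,0,0.6]],
    [[0.0045,-0.0013,-0.115],[0,0,0.6]],
    [[0.0045,-0.0013,-0.135],[0,0,0.6]],
    [[0.0045,-0.0013,-0.144],[0,0,0.6]],
    [[0.0045,-0.0013,-0.144],[0,0,0.6]],
    [[0.0045,-0.0013,-0.144],[0,0,0.6]]
  ]
}}

```text
time: 8.85
tool_pos: [0.5427, -0.0858, 0.0325]
tool_rot: [0.001, 0.156, 0.988, -0.0]
contact_force: [-0.6, -0.2, 0.4]
gripper_width: 0.999
```

Run:
```python
from h import *
s=state();print(s['time'],s['tool_pos'],s['contact_force'])
im=grab_frame("wrist");cv2.imwrite("pics/w5.png",im[:,:,::-1])
```

```text
8.85 [ 0.54267477 -0.08577046  0.03253001] [-0.55283694 -0.22331822  0.36138346]
```

View pics/w5.png

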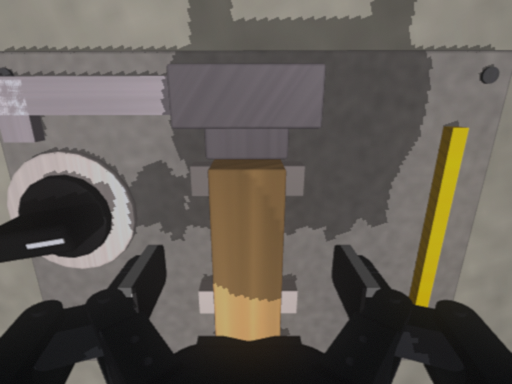

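Request:
{"method": "drive_tool", "body": {
  "series": [
    [[-0.001,0.0,-0.006],[0,0,0]],
    [[-0.001,0.0,-0.006],[0,0,0]]
  ]
}}

```text
time: 9.1
tool_pos: [0.5408, -0.0855, 0.0256]
tool_rot: [0.0, 0.155, 0.988, -0.0]
contact_force: [-1.0, 0.5, -0.2]
gripper_width: 0.998
```

Request:
{"method": "drive_tool", "body": {
  "series": [
    [[0,0,0],[0,0,0]],
    [[0,0,0],[0,0,0]],
    [[0,0,0],[0,0,0]],
    [[0,0,0],[0,0,0]],
    [[0,0,0],[0,0,0]],
    [[0,0,0],[0,0,0]]
  ],
  "fingers": 1
}}

```text
time: 9.7
tool_pos: [0.541, -0.0856, 0.0256]
tool_rot: [0.0, 0.155, 0.988, -0.0]
contact_force: [-0.5, -0.7, 1.6]
gripper_width: 0.364
```

Run:
```python
from h import *
s=state();print(s['time'],s['tool_pos'],s['tool_rot'],s['contact_force'],s['gripper_width']*85)
q=s['tool_rot'];T=R.from_quat([q[1],q[2],q[3],q[0]]).as_matrix();print("yaw",np.degrees(np.arctan2(T[1,0],T[0,0])))
```

```text
9.7 [ 0.54098733 -0.08559827  0.02559351] [ 3.24289194e-04  1.55379364e-01  9.87854820e-01 -4.42946261e-05] [-0.52638189 -0.7162261   1.62152107] 30.910508419787654
yaw 162.12240123013393
```

Request:
{"method": "drive_tool", "body": {
  "series": [
    [[0,0,0.01],[0,0,0]],
    [[0,0,0.03],[0,0,0]],
    [[0,0,0.06],[0,0,0]],
    [[0,0,0.1],[0,0,0]],
    [[0,0,0.14],[0,0,0]],
    [[0,0,0.18],[0,0,0]],
    [[0,0,0.2],[0,0,0]],
    [[0,0,0.2],[0,0,0]]
  ]
}}

```text
time: 10.5
tool_pos: [0.5426, -0.0861, 0.2302]
tool_rot: [0.004, 0.155, 0.988, -0.001]
contact_force: [0.3, 0.9, -0.7]
gripper_width: 0.362
```

```bash
cat >> h.py <<'E'
F=np.diag([-1.,1,-1])
def railR(yaw,p=30): return (R.from_euler('z',yaw,degrees=True)*R.from_euler('y',-p,degrees=True)).as_matrix()
CO=np.array([.0788853,-.00016206,-.14249797]); CA=np.array([[0,-.952,-.305],[1,0,-.001],[.001,-.305,.952]])
def T_of(s):
    q=s['tool_rot'];return R.from_quat([q[1],q[2],q[3],q[0]]).as_matrix()
def wmodel(T,p,m):
    m=dict(m);A=(T@CA).T;m['rvec']=cv2.Rodrigues(A)[0].ravel();m['tvec']=-A@(p+T@CO);return m
E
python3 - <<'E'
from h import *
s=state();print(s['time'],s['tool_pos'],s['contact_force'],s['joint_pos'].round(2),s['gripper_width'])
m=camera_model("wrist")
L=np.array([.796,-.051,.29])
for pitch in(30,45,60):
  T=railR(10.5,pitch)@F
  for p in ([.5,-.2,.3],[.45,-.05,.3],[.45,-.05,.2],[.45,.1,.3],[.5,-.2,.2],[.5,.1,.25]):
    w=wmodel(T,np.array(p),m);print(pitch,p,proj(w,[L]).round(0),np.linalg.norm(L-(np.array(p)+T@CO)).round(3))
E
```

```text
10.5 [ 0.54258995 -0.08605173  0.23022128] [ 0.30070344  0.89343527 -0.65086939] [-0.29 -0.13  1.8  -0.    1.47 -1.55] 0.3620515162049912
30 [0.5, -0.2, 0.3] [[315. 362.]] 0.476
30 [0.45, -0.05, 0.3] [[205. 366.]] 0.493
30 [0.45, -0.05, 0.2] [[197. 460.]] 0.484
30 [0.45, 0.1, 0.3] [[ 96. 361.]] 0.508
30 [0.5, -0.2, 0.2] [[329. 460.]] 0.467
30 [0.5, 0.1, 0.25] [[ 71. 401.]] 0.453
45 [0.5, -0.2, 0.3] [[309. 300.]] 0.487
45 [0.45, -0.05, 0.3] [[210. 302.]] 0.504
45 [0.45, -0.05, 0.2] [[205. 374.]] 0.503
45 [0.45, 0.1, 0.3] [[111. 300.]] 0.518
45 [0.5, -0.2, 0.2] [[316. 376.]] 0.486
45 [0.5, 0.1, 0.25] [[ 94. 335.]] 0.466
60 [0.5, -0.2, 0.3] [[305. 246.]] 0.49
60 [0.45, -0.05, 0.3] [[212. 246.]] 0.507
60 [0.45, -0.05, 0.2] [[210. 308.]] 0.514
60 [0.45, 0.1, 0.3] [[119. 246.]] 0.521
60 [0.5, -0.2, 0.2] [[308. 311.]] 0.498
60 [0.5, 0.1, 0.25] [[107. 281.]] 0.473
```

```bash
cat >> h.py <<'E'
def turn(Tt,s=None):
    s=s or state();return np.degrees(R.from_matrix(Tt@T_of(s).T).as_rotvec())
E
python3 - <<'E'
from h import *
s=state();m=camera_model("wrist")
L=np.array([.796,-.051,.29])
for pitch in(50,55,):
  for yaw in (10.5,):
   T=railR(yaw,pitch)@F
   for p in ([.58,-.19,.33],[.58,-.17,.30],[.55,-.22,.33]):
    w=wmodel(T,np.array(p),m);print(pitch,yaw,p,proj(w,[L]).round(0),np.linalg.norm(L-(np.array(p)+T@CO)).round(3),"tip",np.array(p)+railR(yaw,pitch)@[.076,0,.0144],turn(T),np.array(p)-s['tool_pos'])
E
```

```text
50 10.5 [0.58, -0.19, 0.33] [[320. 253.]] 0.415 tip [ 0.61718751 -0.1831077   0.39747552] [ -3.22407409 -49.91630744  26.56492382] [ 0.03741005 -0.10394827  0.09977872]
50 10.5 [0.58, -0.17, 0.3] [[308. 276.]] 0.404 tip [ 0.61718751 -0.1631077   0.36747552] [ -3.22407409 -49.91630744  26.56492382] [ 0.03741005 -0.08394827  0.06977872]
50 10.5 [0.55, -0.22, 0.33] [[331. 258.]] 0.455 tip [ 0.58718751 -0.2131077   0.39747552] [ -3.22407409 -49.91630744  26.56492382] [ 0.00741005 -0.13394827  0.09977872]
55 10.5 [0.58, -0.19, 0.33] [[319. 238.]] 0.415 tip [ 0.61126359 -0.18420564  0.40051506] [ -3.54814377 -54.94828068  26.17629817] [ 0.03741005 -0.10394827  0.09977872]
55 10.5 [0.58, -0.17, 0.3] [[307. 260.]] 0.405 tip [ 0.61126359 -0.16420564  0.37051506] [ -3.54814377 -54.94828068  26.17629817] [ 0.03741005 -0.08394827  0.06977872]
55 10.5 [0.55, -0.22, 0.33] [[330. 241.]] 0.455 tip [ 0.58126359 -0.21420564  0.40051506] [ -3.54814377 -54.94828068  26.17629817] [ 0.00741005 -0.13394827  0.09977872]
```

Pitch 50, p=(.58,-.19,.33).

Request:
{"method": "drive_tool", "body": {
  "series": [
    [[0.01,-0.03,0.04],[-3.2,-49.9,26.6]],
    [[0.02,-0.06,0.08],[-3.2,-49.9,26.6]],
    [[0.037,-0.104,0.1],[-3.2,-49.9,26.6]],
    [[0.037,-0.104,0.1],[-3.2,-49.9,26.6]],
    [[0.037,-0.104,0.1],[-3.2,-49.9,26.6]],
    [[0.037,-0.104,0.1],[-3.2,-49.9,26.6]],
    [[0.037,-0.104,0.1],[-3.2,-49.9,26.6]],
    [[0.037,-0.104,0.1],[-3.2,-49.9,26.6]]
  ]
}}

```text
time: 11.3
tool_pos: [0.5753, -0.1895, 0.3192]
tool_rot: [0.414, -0.081, 0.906, 0.04]
contact_force: [0.2, -0.0, -1.3]
gripper_width: 0.372
```

Run:
```python
from h import *
s=state();print(s['time'],s['tool_pos'],s['joint_pos'].round(2),s['joint_vel'].round(3),turn(railR(10.5,50)@F))
m=camera_model("wrist");im=grab_frame("wrist");cv2.imwrite("pics/w6.png",im[:,:,::-1])
np.savez("w6.npz",rvec=m['rvec'],tvec=m['tvec'])
for n in ["lens","tenon_tip"]:
    print(n,[(np.round(q['location'],4),round(q['confidence'],2)) for q in place_of("wrist",n)[:2]])
```

```text
11.3 [ 0.57532174 -0.18952583  0.31919772] [-0.73 -0.43  2.05  0.76  1.06 -2.7 ] [ 0.034  0.013 -0.073 -0.064  0.007  0.095] [-0.2039576  -0.87347926  0.11311835]
lens [(array([ 0.7946, -0.0532,  0.2856]), 0.84)]
tenon_tip []
```

View pics/w6.png

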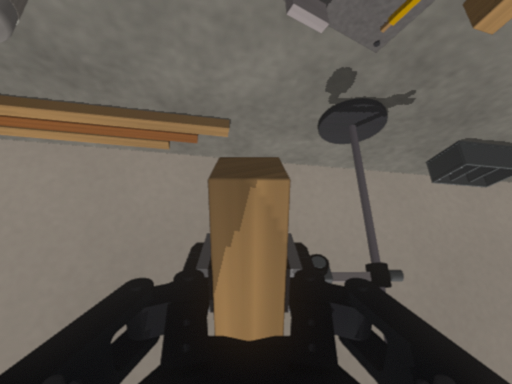

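Run:
```python
from h import *
im=cv2.imread("pics/w6.png")[90:295,295:420]
cv2.imwrite("pics/w6z.png",cv2.resize(im,None,fx=2.9,fy=2.9,interpolation=cv2.INTER_CUBIC))
im=cv2.imread("pics/w6.png")[235:295,295:415]
cv2.imwrite("pics/w6y.png",cv2.resize(im,None,fx=6,fy=6,interpolation=cv2.INTER_CUBIC))
```

```text
(no output)
```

View pics/w6z.png

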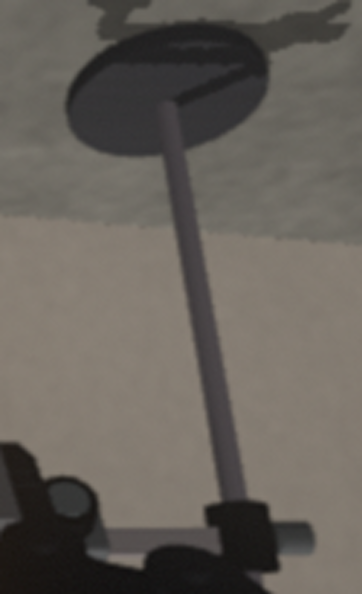

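View pics/w6y.png

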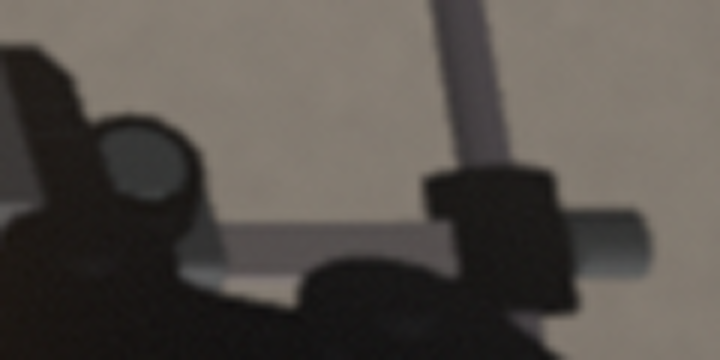

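Request:
{"method": "drive_tool", "body": {
  "series": [
    [[0.015,0.0,0.04],[0,0,0]],
    [[0.03,0.0,0.07],[0,0,0]],
    [[0.03,0.0,0.08],[0,0,0]],
    [[0.03,0.0,0.08],[0,0,0]],
    [[0.03,0.0,0.08],[0,0,0]]
  ]
}}

```text
time: 11.95
tool_pos: [0.6073, -0.1891, 0.4036]
tool_rot: [0.416, -0.083, 0.905, 0.039]
contact_force: [-0.1, -0.9, -2.0]
gripper_width: 0.366
```

Run:
```python
from h import *
s=state();print(s['time'],s['tool_pos'],s['joint_pos'].round(2),s['joint_vel'].round(3),turn(railR(10.5,50)@F))
m=camera_model("wrist");im=grab_frame("wrist");cv2.imwrite("pics/w7.png",im[:,:,::-1])
np.savez("w7.npz",rvec=m['rvec'],tvec=m['tvec'])
for n in ["lens"]:
    print(n,[(np.round(q['location'],4),round(q['confidence'],2)) for q in place_of("wrist",n)[:2]])
im=im[140:270,270:430,::-1]
cv2.imwrite("pics/w7z.png",cv2.resize(im,None,fx=4.5,fy=4.5,interpolation=cv2.INTER_CUBIC))
```

```text
11.95 [ 0.60731636 -0.18905112  0.40363195] [-0.68 -0.39  1.88  0.7   1.12 -2.58] [-0.007  0.004  0.034  0.003 -0.     0.   ] [ 0.04705049 -0.61821748 -0.07449955]
lens [(array([ 0.7936, -0.0529,  0.2846]), 0.95)]
```

View pics/w7.png

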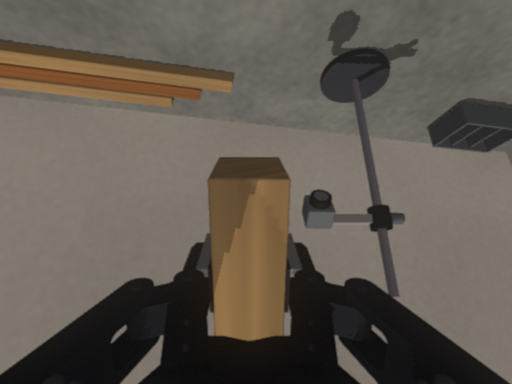

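View pics/w7z.png

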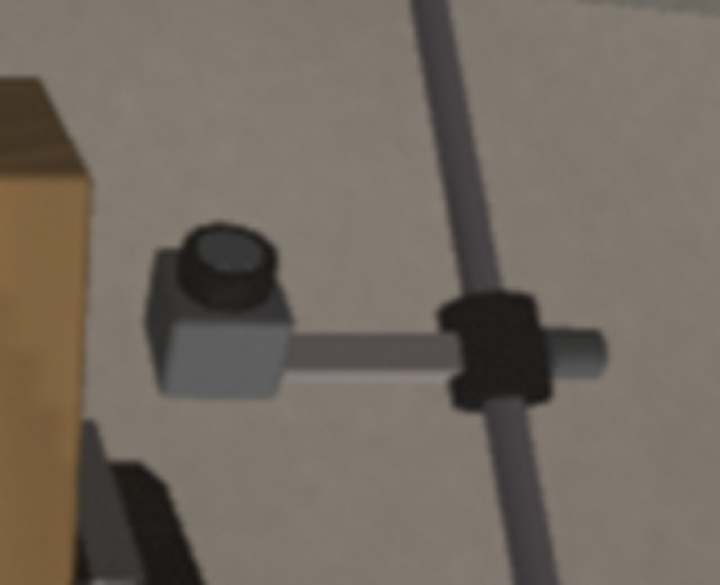

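```bash
cat > fit.py <<'E'
from h import *
from scipy.optimize import least_squares
z=np.load("w7.npz");m=dict(camera_model("wrist"));m['rvec']=z['rvec'];m['tvec']=z['tvec']
h=.019
P=np.array([[.03,-h,h],[.03,h,h],[.03,-h,-h],[.068,-h,h],[.068,h,h],[.068,-h,-h],[0,0,0]])
q=np.array([[175,323],[293,322],[157,250],[163,392],[279,398],[148,318],[228,250]])/4.5+[270,140]
def res(t,foot=True):
    A=railR(t[3],30);r=(proj(m,P@A.T+t[:3])-q).ravel()
    r[-2:]*=2
    if foot:
        f=t[:2]+(R.from_euler('z',t[3],degrees=True).as_matrix()@[.07,.11,0])[:2]
        r=np.r_[r,(proj(m,[[f[0],f[1],.012]])-[355,75]).ravel()]
    return r
for ft in(False,True):
    r=least_squares(lambda t:res(t,ft),[.795,-.052,.287,10.5],x_scale=[.01,.01,.01,5]);print(ft,r.x.round(4),r.fun.round(2),np.sqrt(np.diag(np.linalg.inv(r.jac.T@r.jac))).round(4))
# cross-check top view: predicted pixels
t=r.x;A=railR(t[3],30)
for c in("top","scene"):
    k=camera_model(c);f=t[:3]+R.from_euler('z',t[3],degrees=True).apply([.07,.11,0]);f[2]=.012
    print(c,proj(k,P@A.T+t[:3]).round(1)[[0,3,6]].tolist(),"foot",proj(k,[f]).round(1))
E
python3 fit.py
```

```text
False [ 8.96700e-01 -2.70000e-03  2.39700e-01  1.08887e+01] [ 1.3   1.01 -3.82  1.16  1.94  4.03  1.48  0.85 -4.09 -0.55  1.73  3.81
  0.81 -4.83] [0.0094 0.0045 0.0037 1.4464]
True [ 0.8074 -0.0464  0.2742 15.6588] [ -1.27   2.84  -0.86   2.29  -0.18   2.77   0.28   6.    -0.26   4.06
   0.92   5.75  -0.65 -11.43   3.79   5.13] [0.0028 0.0012 0.0012 0.8775]
top [[272.1, 110.2], [268.9, 96.8], [267.0, 121.6]] foot [[229.  140.3]]
scene [[184.9, 186.8], [175.5, 189.5], [195.3, 193.6]] foot [[216.8 276.3]]
```

```bash
cat > fit2.py <<'E'
from h import *
from scipy.optimize import least_squares
z=np.load("w7.npz");m=dict(camera_model("wrist"));m['rvec']=z['rvec'];m['tvec']=z['tvec']
h=.019
q=np.array([[175,323],[293,322],[157,250],[163,392],[279,398],[148,318],[228,250]])/4.5+[270,140]
def Pm(b,d): return np.array([[b,-h,h],[b,h,h],[b,-h,-h],[b+d,-h,h],[b+d,h,h],[b+d,-h,-h],[0,0,0]])
def res(t,foot,fixb=None):
    A=railR(t[3],30);r=(proj(m,Pm(t[4],t[5])@A.T+t[:3])-q).ravel()
    if foot:
        f=t[:2]+(R.from_euler('z',t[3],degrees=True).as_matrix()@[.07,.11,0])[:2]
        r=np.r_[r,(proj(m,[[f[0],f[1],.012]])-[355,75]).ravel()*.5]
    r=np.r_[r,(t[5]-.038)/.001*1.0] if foot==2 else r
    return r
for ft in(0,1,2):
    r=least_squares(lambda t:res(t,ft),[.795,-.052,.287,10.5,.02,.04],x_scale=[.01,.01,.01,5,.01,.01]);print(ft,r.x.round(4),r.fun.round(2),np.sqrt(np.diag(np.linalg.inv(r.jac.T@r.jac))).round(4))
E
python3 fit2.py
```

```text
0 [ 0.8142 -0.0433  0.2802 11.4261  0.0145  0.0316] [-0.16  0.02  0.23  0.07 -0.1  -0.07  0.16  0.56 -0.19 -0.92 -0.14  0.33
  0.19  0.03] [9.7000e-03 4.7000e-03 4.2000e-03 1.9146e+00 2.2000e-03 1.8000e-03]
1 [ 0.7953 -0.0527  0.2879 12.7266  0.0138  0.0301] [-0.97  0.38  1.05  0.21 -0.77 -0.59 -0.22  0.97  0.98 -0.68 -0.39 -0.16
  0.   -0.26  0.73  1.2 ] [0.0047 0.0021 0.0024 1.4395 0.0021 0.0016]
2 [ 8.00600e-01 -5.04000e-02  2.85300e-01  1.37302e+01  1.21000e-02
  3.59000e-02] [-0.93 -0.97  0.81 -1.3  -0.46 -1.62 -0.13  2.35  0.6   0.59 -0.02  1.48
 -0.25 -0.47  1.01  1.9  -2.12] [4.5000e-03 2.1000e-03 2.3000e-03 1.3489e+00 2.1000e-03 9.0000e-04]
```

Request:
{"method": "drive_tool", "body": {
  "series": [
    [[-0.01,0.045,0.0],[0,0,0]],
    [[-0.02,0.09,0.0],[0,0,0]],
    [[-0.02,0.135,0.0],[0,0,0]],
    [[-0.02,0.18,0],[0,0,0]],
    [[-0.02,0.22,0],[0,0,0]],
    [[-0.02,0.25,0],[0,0,0]],
    [[-0.02,0.25,0],[0,0,0]],
    [[-0.02,0.25,0],[0,0,0]]
  ]
}}

```text
time: 12.85
tool_pos: [0.5871, 0.0611, 0.4034]
tool_rot: [0.416, -0.084, 0.905, 0.039]
contact_force: [-0.8, 0.4, -1.7]
gripper_width: 0.364
```

Run:
```python
from h import *
s=state();print(s['time'],s['tool_pos'],s['joint_pos'].round(2),s['joint_vel'].round(3),turn(railR(10.5,50)@F))
m=camera_model("wrist");im=grab_frame("wrist");cv2.imwrite("pics/w8.png",im[:,:,::-1])
np.savez("w8.npz",rvec=m['rvec'],tvec=m['tvec'])
for n in ["lens"]:
    print(n,[(np.round(q['location'],4),round(q['confidence'],2)) for q in place_of("wrist",n)[:2]])
```

```text
12.85 [0.58713108 0.06112529 0.40336137] [-0.14 -0.61  2.03  0.31  0.91 -1.98] [-0.036  0.005 -0.01  -0.001 -0.     0.002] [ 0.08421398 -0.6176517  -0.11937041]
lens [(array([ 0.7962, -0.0529,  0.2861]), 0.7)]
```

View pics/w8.png

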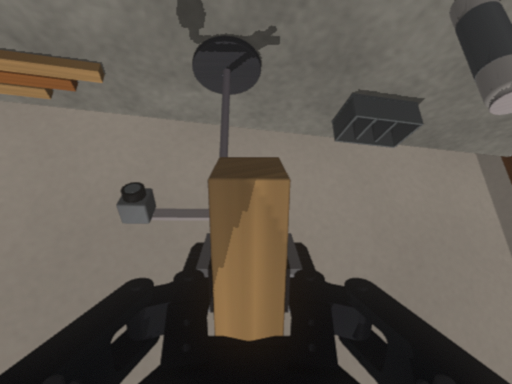

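Run:
```python
import cv2
im=cv2.imread("pics/w8.png")
cv2.imwrite("pics/w8z.png",cv2.resize(im[165:235,95:225],None,fx=6,fy=6,interpolation=cv2.INTER_CUBIC))
a=cv2.resize(im[25:110,170:290],None,fx=3.3,fy=3.3,interpolation=cv2.INTER_CUBIC)
b=cv2.resize(cv2.imread("pics/w7.png")[30:115,300:420],None,fx=3.3,fy=3.3,interpolation=cv2.INTER_CUBIC)
import numpy as np;cv2.imwrite("pics/foot.png",np.hstack([a,b]))
```

```text
(no output)
```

View pics/w8z.png

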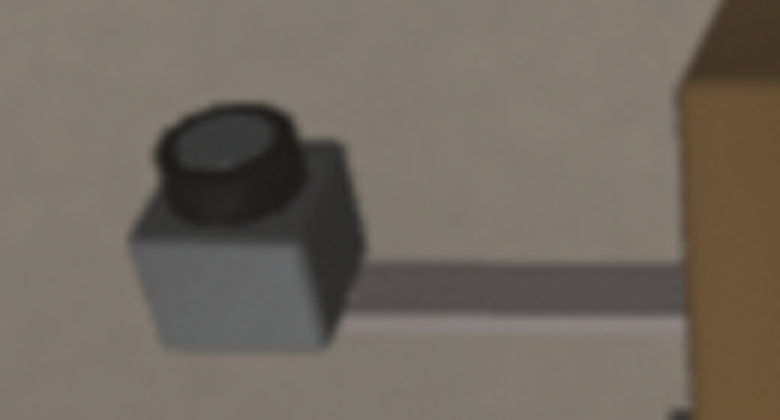

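View pics/foot.png

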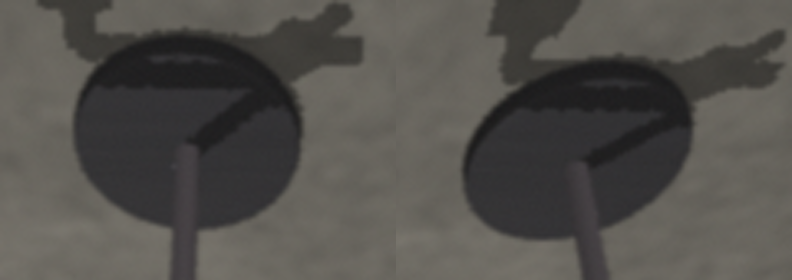

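```bash
cat > fit3.py <<'E'
from h import *
from scipy.optimize import least_squares
base=camera_model("wrist")
def ld(f):
    z=np.load(f);m=dict(base);m['rvec']=z['rvec'];m['tvec']=z['tvec'];return m
m7,m8=ld("w7.npz"),ld("w8.npz");h=.019
q7=np.array([[175,323],[293,322],[157,250],[163,392],[279,398],[148,318],[228,250]])/4.5+[270,140]
q8=np.array([[132,240],[302,242],[343,142],[162,349],[326,349],[365,245],[228,138]])/6+[95,165]
def Pm(b,d,e): return np.array([[b,-h,h],[b,h,h],[b,e*h,-h],[b+d,-h,h],[b+d,h,h],[b+d,e*h,-h],[0,0,0]])
def res(t,foot=1,pf=0):
    A=railR(t[3],t[7] if pf else 30);o=[]
    for m,q,e,u in((m7,q7,-1,(355,81)),(m8,q8,1,(226.8,71))):
        o.append((proj(m,Pm(t[4],t[5],e)@A.T+t[:3])-q).ravel())
        f=t[:3]+R.from_euler('z',t[3],degrees=True).apply([.07,.11,0]);f[2]=t[6]
        o.append(foot*(proj(m,[f])-u).ravel())
    return np.concatenate(o)
for ft,pf in((0,0),(1,0),(1,1),(0,1)):
    r=least_squares(lambda t:np.r_[res(t,ft,pf),(t[6]-.012)/.005,(t[7]-30)/20],[.795,-.052,.287,10.5,.02,.04,.012,30],x_scale=[.01,.01,.01,5,.01,.01,.01,5]);print(ft,pf,r.x.round(4),"\n",r.fun.round(1),"\n",np.sqrt(np.diag(np.linalg.inv(r.jac.T@r.jac))).round(4))
E
python3 fit3.py
```

```text
0 0 [ 7.9460e-01 -5.2300e-02  2.8840e-01  9.8273e+00  1.3500e-02  3.0200e-02
  1.2000e-02  3.0000e+01] 
 [-0.4  0.1  1.3  0.4 -1.  -0.9 -0.7  0.9  0.3 -0.4 -1.5 -0.3  0.5 -0.1
 -0.  -0.  -1.5  0.7  0.2  0.5  1.1 -0.6 -0.4 -0.   0.9  0.   1.4 -0.9
 -0.3  0.3  0.  -0.   0.   0. ] 
 [1.4000e-03 5.0000e-04 8.0000e-04 1.2474e+00 1.3000e-03 1.0000e-03
 5.0000e-03 2.0000e+01]
1 0 [ 7.9460e-01 -5.2300e-02  2.8840e-01  9.9831e+00  1.3500e-02  3.0200e-02
  1.6100e-02  3.0000e+01] 
 [-0.5  0.2  1.3  0.4 -0.9 -0.9 -0.6  0.9  0.3 -0.4 -1.4 -0.3  0.5 -0.1
 -0.5 -0.2 -1.5  0.7  0.2  0.5  1.1 -0.7 -0.4 -0.   0.9  0.   1.4 -0.9
 -0.3  0.3  0.2 -0.1  0.8  0. ] 
 [1.300e-03 5.000e-04 8.000e-04 7.948e-01 1.300e-03 1.000e-03 2.200e-03
 2.000e+01]
1 1 [ 7.95500e-01 -5.22000e-02  2.87900e-01  1.01906e+01  1.35000e-02
  2.94000e-02  1.57000e-02  3.23015e+01] 
 [-0.5 -0.1  1.3  0.1 -1.1 -0.3 -0.4  0.8  0.7 -0.6 -1.3  0.3  0.2 -0.2
 -0.5 -0.2 -1.5  0.4  0.2  0.1  1.3 -0.1 -0.8 -0.2  0.6 -0.2  1.4 -0.4
 -0.   0.2  0.3 -0.1  0.7  0.1] 
 [1.4000e-03 5.0000e-04 8.0000e-04 8.0810e-01 1.3000e-03 1.1000e-03
 2.2000e-03 1.4294e+00]
0 1 [ 7.95500e-01 -5.22000e-02  2.87900e-01  1.00243e+01  1.35000e-02
  2.94000e-02  1.20000e-02  3.22816e+01] 
 [-0.5 -0.2  1.3  0.1 -1.1 -0.3 -0.4  0.7  0.6 -0.6 -1.3  0.3  0.3 -0.2
 -0.  -0.  -1.5  0.4  0.2  0.2  1.3 -0.1 -0.8 -0.2  0.6 -0.2  1.4 -0.3
  0.   0.2  0.  -0.   0.   0.1] 
 [1.5000e-03 5.0000e-04 8.0000e-04 1.2841e+00 1.3000e-03 1.1000e-03
 5.0000e-03 1.4373e+00]
```

Run:
```python
from h import *
s=state();T=T_of(s);m=camera_model("wrist")
for zz in(-.0134,-.0144,-.0154):
  P=np.array([[.0495,y,zz+e*.022] for e in(-1,1) for y in(-.016,.016)]+[[-.0505,y,zz-.022] for y in(-.016,.016)])
  print(zz,proj(m,P@T.T+s['tool_pos']).round(1).tolist())
im=cv2.imread("pics/w8.png")[145:345,195:305]
cv2.imwrite("pics/w8r.png",cv2.resize(im,None,fx=3,fy=3,interpolation=cv2.INTER_CUBIC))
# final target
L=np.array([.7949,-.0523,.2880]);A=railR(10.0);mid=L-A[:,0]*.186
off=np.array([-.0005,0,-.0144]) # rail_mid in tool
Tt=A@F;tcp=mid-Tt@off;print("mid",mid,"tcp",tcp,"shift",tcp-s['tool_pos'],"turn",turn(Tt,s))
```

```text
-0.0134 [[206.4, 177.1], [289.9, 177.0], [218.0, 155.6], [278.6, 155.5], [215.7, 374.9], [281.1, 374.8]]
-0.0144 [[206.0, 177.8], [290.3, 177.7], [217.8, 155.9], [278.7, 155.9], [215.5, 376.7], [281.3, 376.7]]
-0.0154 [[205.6, 178.5], [290.6, 178.4], [217.6, 156.3], [278.9, 156.3], [215.2, 378.6], [281.6, 378.6]]
mid [ 0.63626645 -0.08027137  0.195     ] tcp [ 0.64293063 -0.0790963   0.18227923] shift [ 0.05538023 -0.13862047 -0.22171163] turn [-3.47001976 19.10775334 -0.44832575]
```

View pics/w8r.png

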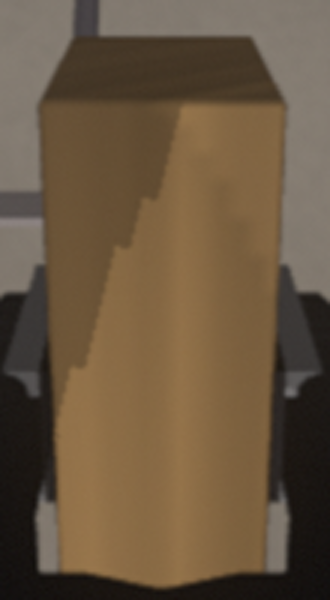

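Run:
```python
from h import *
from scipy.optimize import least_squares
g=cv2.imread("pics/w8.png").astype(int)
# edge profiles for precise columns
for r in (185,200,220,170): 
    v=g[r,200:300].sum(1);print(r,v[:28].tolist(),v[70:].tolist())
print(g[150:190,250].sum(1).tolist())
s=state();T=T_of(s);m=camera_model("wrist")
q=np.array([[208.7,179.3],[290,179.3],[220.3,157.7],[278.7,157.7]])
B=np.array([[-.05,y,e*.022] for e in(1,-1) for y in(-.016,.016)])
def f(t):
    P=(R.from_euler('yz',t[3:5],degrees=True).as_matrix()@F@B.T).T+t[:3]
    return np.r_[(proj(m,P@T.T+s['tool_pos'])-q).ravel(),t[3]/1.,t[4]/1.]
r=least_squares(f,[0,0,-.0144,0,0],x_scale=[.01,.01,.01,1,1]);print(r.x.round(4),r.fun.round(2))
```

```text
185 [364, 367, 367, 368, 368, 362, 354, 306, 243, 226, 236, 237, 238, 240, 243, 242, 240, 241, 237, 241, 240, 242, 236, 235, 234, 233, 232, 228] [302, 301, 300, 299, 298, 295, 296, 293, 296, 296, 294, 296, 292, 297, 299, 295, 295, 296, 282, 274, 307, 355, 369, 372, 372, 375, 376, 372, 369, 373]
200 [367, 366, 367, 365, 364, 365, 365, 351, 288, 233, 230, 239, 242, 245, 242, 243, 246, 242, 244, 244, 242, 240, 239, 239, 238, 237, 235, 234] [305, 301, 298, 300, 298, 297, 297, 298, 298, 297, 298, 297, 296, 296, 300, 300, 300, 294, 270, 280, 346, 372, 374, 368, 370, 367, 370, 370, 370, 371]
220 [380, 377, 380, 381, 381, 381, 381, 382, 366, 286, 232, 235, 244, 245, 247, 247, 246, 248, 249, 246, 246, 246, 246, 242, 243, 242, 238, 238] [275, 276, 275, 275, 272, 270, 275, 278, 285, 288, 292, 298, 298, 299, 302, 302, 298, 273, 281, 335, 360, 363, 365, 363, 363, 363, 365, 364, 362, 365]
170 [369, 369, 369, 366, 368, 368, 372, 369, 369, 372, 371, 347, 269, 190, 163, 162, 159, 158, 163, 162, 159, 163, 160, 162, 160, 162, 159, 160] [164, 158, 160, 161, 160, 158, 163, 161, 160, 163, 160, 163, 160, 157, 180, 264, 344, 366, 371, 371, 373, 371, 374, 374, 372, 370, 371, 366, 369, 368]
[364, 362, 364, 362, 365, 368, 341, 222, 157, 159, 161, 164, 165, 165, 160, 158, 161, 159, 155, 154, 157, 158, 163, 162, 162, 156, 154, 161, 189, 218, 233, 240, 236, 234, 228, 228, 224, 224, 227, 224]
[-0.0023  0.0005 -0.0102 -0.0119  0.0261] [ 0.36  0.01 -0.04 -0.02 -0.6   0.02  0.16 -0.   -0.01  0.03]
```

Request:
{"method": "drive_tool", "body": {
  "series": [
    [[0.0,-0.025,-0.035],[-1.2,6.4,-0.2]],
    [[0.005,-0.05,-0.07],[-2.3,12.7,-0.3]],
    [[0.01,-0.075,-0.11],[-3.5,19.1,-0.4]],
    [[0.015,-0.1,-0.15],[-3.5,19.1,-0.4]],
    [[0.02,-0.125,-0.19],[-3.5,19.1,-0.4]],
    [[0.022,-0.14,-0.225],[-3.5,19.1,-0.4]],
    [[0.022,-0.146,-0.241],[-3.5,19.1,-0.4]],
    [[0.022,-0.146,-0.241],[-3.5,19.1,-0.4]]
  ]
}}

```text
time: 13.75
tool_pos: [0.6077, -0.0867, 0.1604]
tool_rot: [0.256, -0.083, 0.963, 0.024]
contact_force: [-0.8, 0.1, -1.1]
gripper_width: 0.37
```

```bash
cat > fin.py <<'E'
from h import *
s=state();print(s['time'],s['tool_pos'],s['joint_pos'].round(2),s['contact_force'].round(1),s['gripper_width'])
L=np.array([.7949,-.0523,.2880]);A=railR(10.0);mid=L-A[:,0]*.186
off=np.array([-.0005,0,-.0144]);Tt=A@F;tcp=mid-Tt@off
print("shift",(tcp-s['tool_pos']).round(4),"turn",turn(Tt,s).round(2))
T=T_of(s);Rr=T@F;tip=s['tool_pos']+T@off+Rr[:,0]*.076
print("tip in lens frame (mm)",(A.T@(tip-L)*1000).round(1))
E
python3 fin.py
```

```text
13.75 [ 0.60768116 -0.08667052  0.16038945] [-0.39 -0.2   2.04  0.35  0.89 -2.3 ] [-0.8  0.1 -1.1] 0.3699636765273324
shift [0.0352 0.0076 0.0219] turn [-0.15 -0.25  0.05]
tip in lens frame (mm) [-152.1   -1.6   -1.2]
```

Request:
{"method": "drive_tool", "body": {
  "series": [
    [[0.01,0.002,0.006],[0,-0.1,0]],
    [[0.02,0.004,0.012],[-0.1,-0.2,0]],
    [[0.03,0.006,0.018],[-0.15,-0.25,0]],
    [[0.035,0.0076,0.0219],[-0.15,-0.25,0.05]],
    [[0.035,0.0076,0.0219],[-0.15,-0.25,0.05]],
    [[0.035,0.0076,0.0219],[-0.15,-0.25,0.05]],
    [[0.035,0.0076,0.0219],[-0.15,-0.25,0.05]],
    [[0.035,0.0076,0.0219],[-0.15,-0.25,0.05]]
  ]
}}

```text
time: 14.55
tool_pos: [0.6442, -0.0778, 0.1856]
tool_rot: [0.26, -0.086, 0.961, 0.022]
contact_force: [-0.3, -0.5, -0.8]
gripper_width: 0.365
```

```bash
python3 fin.py
python3 - <<'E'
from h import *
ims={c:grab_frame(c) for c in("scene","top","wrist")}
for c,(x0,x1,y0,y1) in {"top":(200,370,80,280),"scene":(160,310,140,300)}.items():
    cv2.imwrite(f"pics/{c}9z.png",cv2.resize(ims[c][y0:y1,x0:x1,::-1],None,fx=3,fy=3,interpolation=cv2.INTER_CUBIC))
cv2.imwrite("pics/w9.png",ims["wrist"][:,:,::-1])
for c in("scene","top","wrist"):
  for n in("tenon_tip","rail_mid","lens"):
    print(c,n,[(np.round(q['location'],4),round(q['confidence'],2)) for q in place_of(c,n)[:2]])
E
python3 fin.py
```

```text
14.55 [ 0.64418332 -0.07783349  0.18555269] [-0.34 -0.14  1.95  0.32  0.9  -2.24] [-0.3 -0.5 -0.8] 0.36489578018880614
shift [-0.0013 -0.0013 -0.0033] turn [ 0.13  0.3  -0.17]
tip in lens frame (mm) [-107.2    1.4    2.5]
scene tenon_tip [(array([ 0.7027, -0.0689,  0.2352]), 0.82)]
scene rail_mid [(array([ 0.6386, -0.0821,  0.1973]), 0.62)]
scene lens [(array([ 0.7948, -0.0536,  0.2871]), 0.93)]
top tenon_tip [(array([ 0.7015, -0.0657,  0.2409]), 0.79)]
top rail_mid [(array([ 0.639 , -0.0809,  0.2019]), 0.69)]
top lens [(array([ 0.794 , -0.0523,  0.2896]), 0.8)]
wrist tenon_tip []
wrist rail_mid [(array([ 0.6366, -0.0799,  0.196 ]), 0.59)]
wrist lens []
15.15 [ 0.64469352 -0.07791792  0.186224  ] [-0.34 -0.14  1.95  0.32  0.9  -2.24] [ 0.2 -0.4 -2. ] 0.3636070899030218
shift [-0.0018 -0.0012 -0.0039] turn [ 0.15  0.35 -0.18]
tip in lens frame (mm) [-106.4    1.2    2.9]
```

View pics/top9z.png

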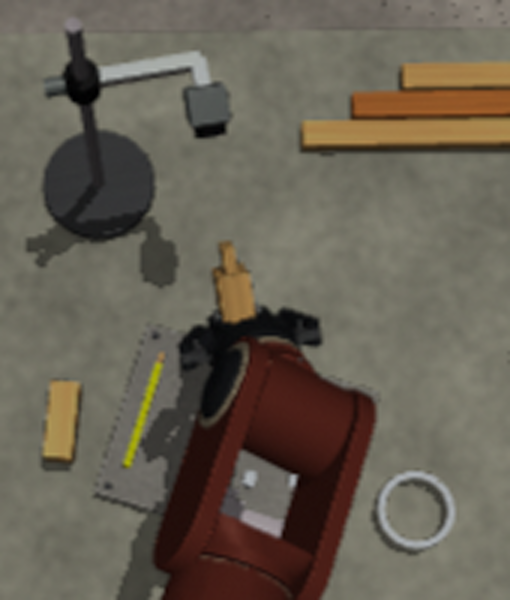

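View pics/scene9z.png

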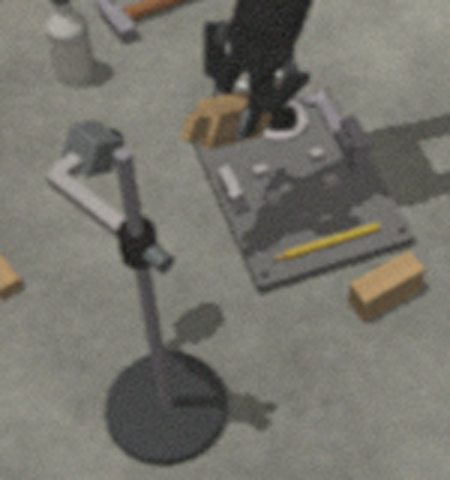

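View pics/w9.png

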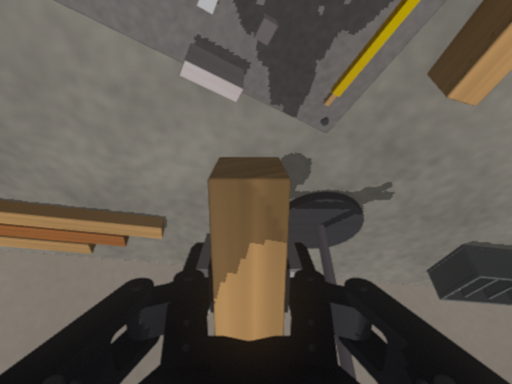

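Request:
{"method": "drive_tool", "body": {
  "series": [
    [[-0.0018,-0.0012,-0.0039],[0.15,0.35,-0.18]],
    [[-0.0018,-0.0012,-0.0039],[0.15,0.35,-0.18]],
    [[-0.0018,-0.0012,-0.0039],[0.15,0.35,-0.18]],
    [[-0.0018,-0.0012,-0.0039],[0.15,0.35,-0.18]],
    [[-0.0018,-0.0012,-0.0039],[0.15,0.35,-0.18]],
    [[-0.0018,-0.0012,-0.0039],[0.15,0.35,-0.18]],
    [[-0.0018,-0.0012,-0.0039],[0.15,0.35,-0.18]],
    [[-0.0018,-0.0012,-0.0039],[0.15,0.35,-0.18]]
  ]
}}

```text
time: 15.95
tool_pos: [0.6429, -0.0791, 0.1823]
tool_rot: [0.258, -0.084, 0.962, 0.023]
contact_force: [0.1, -0.3, -1.6]
gripper_width: 0.368
```

```bash
python3 fin.py
```

```text
15.95 [ 0.64289667 -0.07910425  0.1823369 ] [-0.35 -0.14  1.95  0.32  0.9  -2.24] [ 0.1 -0.3 -1.6] 0.3678790827919947
shift [ 0.      0.     -0.0001] turn [ 0.  0. -0.]
tip in lens frame (mm) [-1.1e+02  0.0e+00  1.0e-01]
```

Request:
{"method": "drive_tool", "body": {
  "series": [
    [[0,0,0],[0,0,0]],
    [[0,0,0],[0,0,0]],
    [[0,0,0],[0,0,0]],
    [[0,0,0],[0,0,0]],
    [[0,0,0],[0,0,0]],
    [[0,0,0],[0,0,0]],
    [[0,0,0],[0,0,0]],
    [[0,0,0],[0,0,0]]
  ]
}}

```text
time: 16.75
tool_pos: [0.6429, -0.0791, 0.1823]
tool_rot: [0.258, -0.084, 0.962, 0.023]
contact_force: [0.6, -0.1, -1.3]
gripper_width: 0.367
```

```bash
python3 fin.py
```

```text
16.75 [ 0.64288298 -0.07911728  0.18229921] [-0.35 -0.14  1.95  0.32  0.9  -2.24] [ 0.6 -0.1 -1.3] 0.36668722254442265
shift [ 0.  0. -0.] turn [0. 0. 0.]
tip in lens frame (mm) [-110.   -0.    0.]
```

```bash
python3 - <<'E'
from h import *
A=railR(10.0);t=[];l=[]
for c in("scene","top"):
  for k in range(3):
    grab_frame(c)
    for n,o in(("tenon_tip",t),("lens",l)):
      q=place_of(c,n)
      if q:o.append(q[0]['location'])
t=np.array(t);l=np.array(l);print(t.mean(0),t.std(0),l.mean(0),"lensframe",A.T@(t.mean(0)-l.mean(0))*1000,state()['time'])
E
python3 fin.py
```

```text
[ 0.7025     -0.06751667  0.23426667] [0.00131403 0.00220561 0.00343883] [ 0.79435    -0.05158333  0.2887    ] lensframe [-107.94875548    0.25831492   -0.52995627] 17.65
17.65 [ 0.64290213 -0.07912852  0.18232844] [-0.35 -0.14  1.95  0.32  0.9  -2.24] [-0.2  0.6 -1. ] 0.3654607567758531
shift [ 0.  0. -0.] turn [-0.  0.  0.]
tip in lens frame (mm) [-1.1e+02 -0.0e+00  1.0e-01]
```

Independent check agrees within about 2 mm. Handing in.

```bash
python3 -c "
from plant import *
print(job_done())"
```

```text
the job is handed in; nothing more can be done
None
```

The job is handed in at about 17.7 s. The knob is turned to its stop, and the rail is held in the air before the inspection camera with the tenon facing the lens.

- **Knob:** I turned it clockwise about 80° until the torque rose sharply at the stop. A wrist picture afterwards showed the jaw's lip clear of the rail.
- **Rail:** I gripped it across its middle and lifted it straight out. The gripper opening stayed steady at about 31 mm from the grasp to the end, and the rail sat in the same place between the fingers in every later picture.
- **Lens position:** I worked out the lens pose from two wrist views taken from either side. It came out at (0.795, -0.052, 0.288) m, facing 10° off straight, with a fit uncertainty of about 1.3 mm and 0.8°. I took the 30° dip from the task; letting the fit choose it gave 32°, within its error.
- **Last checks:** By arm readings the tenon tip was at (-110, 0, 0) mm in the lens frame, squarely aligned and still. The detection networks put it at (-108, 0.3, -0.5) mm, which is within their error.
- **Checks that disagreed:**
  - On first arrival the tip was about 3.6 mm too close and about 3 mm off the line of sight; I corrected that.
  - The rail's corners in the wrist picture differed from the predicted positions by 1–2 pixels, about 0.5–2 mm. I put this down to camera calibration and did not correct for it.
- **Other things:** Nothing else showed as moved in the parts of the last top and scene pictures I viewed. The arm hid some of the fixture from above, and I did not view the far left and right of the table again.

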